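# Set the bottles in the warmer in order of use

## Task

The four bottles in the carrier stand in order of use, the first on the robot's left. Move them all into the warmer's wells, one to a well and in that same order of use, with the first bottle next to the thermometer probe. Keep the bottles upright, do not drop them, and leave each standing on the floor of its well.

Things in the scene. Friction and masses are not known exactly. Their poses are not given: they have to be found in the camera images.
- slim_mid (a point): Centre (on its axis, half-way up) of the slimmest, tallest bottle: round, diameter 34 mm, 100 tall, straight-sided up to 74 mm, then a narrower cap. White plastic, white cap; about 90 g; z points up. Starts loose and upright within 4 mm of the centre of its cup in the carrier. Grip it here, fingers closing across the row (cup's x).
- square_mid (a point): Centre (on its axis, half-way up) of the square bottle: 40 x 40 mm, 84 tall, straight-sided up to 56 mm, then a 29 mm round cap; its sides (normal to x, y) are within 0.1 rad of its cup's. White plastic, white cap; about 120 g; z points up. Starts loose and upright within 4 mm of the centre of its cup in the carrier. Grip it here, fingers closing across the row (cup's x).
- jar_mid (a point): Centre (on its axis, half-way up) of the wide jar: round, diameter 48 mm, 76 tall, with a lid as wide as itself. White plastic, white cap; about 150 g; z points up. Starts loose and upright within 4 mm of the centre of its cup in the carrier. Grip it here, fingers closing across the row (cup's x).
- round_mid (a point): Centre (on its axis, half-way up) of the round-shouldered bottle: diameter 42 mm, 92 tall, straight-sided up to 60 mm, then a sloping shoulder and a 26 mm cap. White plastic, white cap; about 120 g; z points up. Starts loose and upright within 4 mm of the centre of its cup in the carrier. Grip it here, fingers closing across the row (cup's x).
- cup_slim: Carrier cup where the slim bottle starts: one of 4 equal open grey cups fixed in a straight row on a steel tray, 70 mm pitch. Origin: centre of its underside, 6 mm above the table. Row along y, x square to it. Outside 72 (x) x 69 (y) mm, walls 3, floor 3 and rim 19 mm above the origin. Wire handles 53 mm tall stand 150 mm either side of the row's middle. Robot's left is world +y: leftmost cup = largest world y.
- cup_square: Carrier cup where the square bottle starts: same size, row and axes as cup_slim. Origin: centre of its underside, 6 mm above the table; inner floor 3 mm and rim 19 mm above that. It does not move.
- cup_jar: Carrier cup where the jar starts: same size, row and axes as cup_slim. Origin: centre of its underside, 6 mm above the table; inner floor 3 mm and rim 19 mm above that. It does not move.
- cup_round: Carrier cup where the round-shouldered bottle starts: same size, row and axes as cup_slim. Origin: centre of its underside, 6 mm above the table; inner floor 3 mm and rim 19 mm above that. It does not move.
- warmer: Bottle warmer, fixed: white housing, aluminium block with 4 equal square wells in a row along its y. Origin at table height under the row's middle; z up; control strip on the -x side. Well centres x = 0, y = -105, -35, 35, 105 mm; each 64 (x) x 65 (y) mm inside, walls 6; floor 36 mm and rims 52 mm above the origin. Housing x -76 to 49, y -185 to 185 mm, 50 tall.
- probe: Thermometer probe of the warmer: fixed thin upright steel stem with a black knob on top, on the housing at one end of the row of wells: x = 0 and y = +164 or -164 mm in the warmer's frame (either end), 59 mm from the next well's centre. Origin at its foot, 50 mm above the table; its top is 74 mm higher. The other end has only a flat black plug.

How it is judged:
At the end, for the whole second after the job is handed in: Each bottle stands upright (within 7 degrees), at rest and released on the floor of a well (height within 6 mm; anywhere inside the well will do), one to a well, and counting wells from the probe end the bottles follow the order in which their cups stand from the robot's left (+y) to its right (x of slim_mid in the frame of warmer between -0.02 and 0.02 m and y of slim_mid in the frame of warmer between -0.125 and 0.125 m and z of slim_mid in the frame of warmer between 0.08 and 0.092 m and angle between each of slim_mid, square_mid, jar_mid, round_mid's own z axis and vertical below 0.12 rad and linear speed of each of slim, square, jar, round below 0.02 m/s and x of square_mid in the frame of warmer between -0.02 and 0.02 m and y of square_mid in the frame of warmer between -0.125 and 0.125 m and z of square_mid in the frame of warmer between 0.072 and 0.084 m and x of jar_mid in the frame of warmer between -0.02 and 0.02 m and y of jar_mid in the frame of warmer between -0.125 and 0.125 m and z of jar_mid in the frame of warmer between 0.068 and 0.08 m and x of round_mid in the frame of warmer between -0.02 and 0.02 m and y of round_mid in the frame of warmer between -0.125 and 0.125 m and z of round_mid in the frame of warmer between 0.076 and 0.088 m and ((y of cup_square in the frame of cup_slim above 0 m and horizontal distance between square_mid and probe below 0.094 m and horizontal distance between slim_mid and probe above 0.094 m) or (y of cup_square in the frame of cup_slim above 0 m and horizontal distance between square_mid and probe below 0.164 m and horizontal distance between slim_mid and probe above 0.164 m) or (y of cup_square in the frame of cup_slim above 0 m and horizontal distance between square_mid and probe below 0.234 m and horizontal distance between slim_mid and probe above 0.234 m) or (y of cup_slim in the frame of cup_square above 0 m and horizontal distance between slim_mid and probe below 0.094 m and horizontal distance between square_mid and probe above 0.094 m) or (y of cup_slim in the frame of cup_square above 0 m and horizontal distance between slim_mid and probe below 0.164 m and horizontal distance between square_mid and probe above 0.164 m) or (y of cup_slim in the frame of cup_square above 0 m and horizontal distance between slim_mid and probe below 0.234 m and horizontal distance between square_mid and probe above 0.234 m)) and ((y of cup_jar in the frame of cup_slim above 0 m and horizontal distance between jar_mid and probe below 0.094 m and horizontal distance between slim_mid and probe above 0.094 m) or (y of cup_jar in the frame of cup_slim above 0 m and horizontal distance between jar_mid and probe below 0.164 m and horizontal distance between slim_mid and probe above 0.164 m) or (y of cup_jar in the frame of cup_slim above 0 m and horizontal distance between jar_mid and probe below 0.234 m and horizontal distance between slim_mid and probe above 0.234 m) or (y of cup_slim in the frame of cup_jar above 0 m and horizontal distance between slim_mid and probe below 0.094 m and horizontal distance between jar_mid and probe above 0.094 m) or (y of cup_slim in the frame of cup_jar above 0 m and horizontal distance between slim_mid and probe below 0.164 m and horizontal distance between jar_mid and probe above 0.164 m) or (y of cup_slim in the frame of cup_jar above 0 m and horizontal distance between slim_mid and probe below 0.234 m and horizontal distance between jar_mid and probe above 0.234 m)) and ((y of cup_jar in the frame of cup_square above 0 m and horizontal distance between jar_mid and probe below 0.094 m and horizontal distance between square_mid and probe above 0.094 m) or (y of cup_jar in the frame of cup_square above 0 m and horizontal distance between jar_mid and probe below 0.164 m and horizontal distance between square_mid and probe above 0.164 m) or (y of cup_jar in the frame of cup_square above 0 m and horizontal distance between jar_mid and probe below 0.234 m and horizontal distance between square_mid and probe above 0.234 m) or (y of cup_square in the frame of cup_jar above 0 m and horizontal distance between square_mid and probe below 0.094 m and horizontal distance between jar_mid and probe above 0.094 m) or (y of cup_square in the frame of cup_jar above 0 m and horizontal distance between square_mid and probe below 0.164 m and horizontal distance between jar_mid and probe above 0.164 m) or (y of cup_square in the frame of cup_jar above 0 m and horizontal distance between square_mid and probe below 0.234 m and horizontal distance between jar_mid and probe above 0.234 m)) and ((y of cup_round in the frame of cup_slim above 0 m and horizontal distance between round_mid and probe below 0.094 m and horizontal distance between slim_mid and probe above 0.094 m) or (y of cup_round in the frame of cup_slim above 0 m and horizontal distance between round_mid and probe below 0.164 m and horizontal distance between slim_mid and probe above 0.164 m) or (y of cup_round in the frame of cup_slim above 0 m and horizontal distance between round_mid and probe below 0.234 m and horizontal distance between slim_mid and probe above 0.234 m) or (y of cup_slim in the frame of cup_round above 0 m and horizontal distance between slim_mid and probe below 0.094 m and horizontal distance between round_mid and probe above 0.094 m) or (y of cup_slim in the frame of cup_round above 0 m and horizontal distance between slim_mid and probe below 0.164 m and horizontal distance between round_mid and probe above 0.164 m) or (y of cup_slim in the frame of cup_round above 0 m and horizontal distance between slim_mid and probe below 0.234 m and horizontal distance between round_mid and probe above 0.234 m)) and ((y of cup_round in the frame of cup_square above 0 m and horizontal distance between round_mid and probe below 0.094 m and horizontal distance between square_mid and probe above 0.094 m) or (y of cup_round in the frame of cup_square above 0 m and horizontal distance between round_mid and probe below 0.164 m and horizontal distance between square_mid and probe above 0.164 m) or (y of cup_round in the frame of cup_square above 0 m and horizontal distance between round_mid and probe below 0.234 m and horizontal distance between square_mid and probe above 0.234 m) or (y of cup_square in the frame of cup_round above 0 m and horizontal distance between square_mid and probe below 0.094 m and horizontal distance between round_mid and probe above 0.094 m) or (y of cup_square in the frame of cup_round above 0 m and horizontal distance between square_mid and probe below 0.164 m and horizontal distance between round_mid and probe above 0.164 m) or (y of cup_square in the frame of cup_round above 0 m and horizontal distance between square_mid and probe below 0.234 m and horizontal distance between round_mid and probe above 0.234 m)) and ((y of cup_round in the frame of cup_jar above 0 m and horizontal distance between round_mid and probe below 0.094 m and horizontal distance between jar_mid and probe above 0.094 m) or (y of cup_round in the frame of cup_jar above 0 m and horizontal distance between round_mid and probe below 0.164 m and horizontal distance between jar_mid and probe above 0.164 m) or (y of cup_round in the frame of cup_jar above 0 m and horizontal distance between round_mid and probe below 0.234 m and horizontal distance between jar_mid and probe above 0.234 m) or (y of cup_jar in the frame of cup_round above 0 m and horizontal distance between jar_mid and probe below 0.094 m and horizontal distance between round_mid and probe above 0.094 m) or (y of cup_jar in the frame of cup_round above 0 m and horizontal distance between jar_mid and probe below 0.164 m and horizontal distance between round_mid and probe above 0.164 m) or (y of cup_jar in the frame of cup_round above 0 m and horizontal distance between jar_mid and probe below 0.234 m and horizontal distance between round_mid and probe above 0.234 m))); the robot touches nothing.
It fails at once if a bottle is tipped over (more than 30 degrees) (angle between any of slim_mid, square_mid, jar_mid, round_mid's own z axis and vertical above 0.52 rad).
It fails at once if a bottle is dropped (falls from more than about 25 mm: faster than 0.7 m/s with no finger touching it) ((linear speed of slim above 0.7 m/s and contact force between the fingers and slim below 0.1 N) or (linear speed of square above 0.7 m/s and contact force between the fingers and square below 0.1 N) or (linear speed of jar above 0.7 m/s and contact force between the fingers and jar below 0.1 N) or (linear speed of round above 0.7 m/s and contact force between the fingers and round below 0.1 N)).
It also fails if it takes over 106 s, if anything falls off the work surface, if the arm or the gripper's body presses on something with over 40 N, if the wrist force passes 120 N, or if a joint passes its speed limit or range.

## Robot

A 7-joint arm with a two-finger parallel gripper is mounted at the origin on the work surface. World frame = base frame: x ahead of the robot, y to its left, z up, the work surface at z = 0. Lengths are in m, angles in rad, forces in N, time in s.
With the tool pointing down it reaches from about 0.425 to 0.875 m from the base axis. Payload 8.4 kg.
Tool frame: the origin (TCP) lies at the very end of the fingers, on their centre line; the grasp point (between the pads) lies 19 mm behind it; z points along the fingers, y is the direction in which the jaws open and shut (so a half turn about z gives the same grasp; the last joint's range is limited). The gripper opens to 87 mm and grips with 3 to 60 N. Pads are 19 mm wide; open, the fingers measure 117 mm over their backs; the gripper's body (75 mm by 190 mm) begins 51 mm behind the grasp point.
Start: joints at [1.037, 0.333, 0.04, 1.465, -0.013, 1.343, -0.059], TCP at [0.274, -0.59, 0.223] pointing down, gripper open.
Joint ranges: [-2.58, 2.58], [-0.38, 2.09], [-1.3, 1.39], [0.25, 2.4], [-1.5, 4.64], [0.08, 2.09], [-2.65, 2.65]. Speed limits (rad/s): [2.22, 2.22, 2.79, 2.79, 3.14, 3.14, 3.14].

## Interface

Orientations are given as a unit quaternion [x, y, z, w].
In Python, from plant import manip gives the robot as it stands.
- The arm moves only by the tool send_rows, never from a script. Its argument "rows" is a list of rows, each a list of 2 entries, a list of its own where there are three numbers: the shift along the tool's x, y, z in units of 25 mm (1.0 is 25 mm), then the turn about the tool's z in units of 6 degrees (1.0 is 6 degrees). A call has 1 to 12 rows; each row is the pose to reach, as a shift and turn from the pose measured when the call began, along the tool's axes at that moment; what a row does not reach only later rows make up. A row lasts 1/8 s, in which the tool goes at most 62.5 mm and 10.7 degrees, less where a joint would pass 70% of its speed; a pose out of reach is approached as far as the arm can. A call with a gripper value outside its range is refused whole. "fingers" is the closure, from 0 (fully open) to 1 (shut), set as the call begins (left out, the last holds). The fingers move at their own pace and stop on an object; "newtons" is the grip in N (left out, the last holds). Time passes only in rows, so rows that repeat a pose let the fingers close. It gives the time, the measured TCP pose, the force and the opening at its end, in the units of the state.
- manip.observe(): the state, without advancing time (a new reading comes with each control period).
- manip.snapshot(name): name is "side" or "top" or "wrist"; returns a dict with "color" (400x640x3 uint8, red, green, blue), "z_map" (400x640 float32, m along the optical axis (not along the pixel's ray), 0 where there is no reading), "fov_y" (degrees; the focal length in pixels is half the picture's height over the tangent of half this angle, whatever the lens; pixels are square), "cx", "cy" (the principal point, pixels), "R" (3x3) and "t" (3): a world point X has camera coordinates R X + t. Camera axes: x right, y down, z forward; pixel columns grow to the right and rows downward; lengths in m; the calibration is good to about 2 mm. A picture is of the moment at which its call begins.
- manip.close_job(): hands the job in, once; it reports no verdict.
The state is a dict: "time": time; "joint_positions": joint angles; "joint_velocities": joint speeds; "tau": joint torques, N m; "position": TCP position; "tool_rot": TCP orientation; "ft_force": force on the tool from outside, world axes, zero at the start; "ft_torque": the same for the moment, N m; "finger_gap": opening from 0.0 (shut) to 1.0 (fully open).
Only numpy, scipy, OpenCV 4.12 (cv2) and the standard library are available. Lean on these libraries where they do the work, as an engineer would, in place of code of your own. Each camera call takes 0.05 s, during which the arm holds its last target.

## Working session

There is one attempt and no reset: what is moved stays moved. The work goes in short steps, Python scripts to look and compute and a tool call to move; the robot and the scene stay as the last step left them, time stands still between calls to the robot, and variables do not carry over. Pictures are saved under pics/ and viewed, and the job is handed in when it is done.

Besides the shell and the picture viewer there is one more tool, called as name(argument=value, ...) on one line, values as JSON. send_rows: Moves the arm, as the interface text tells. Its arguments: {"type":"object","properties":{"rows":{"type":"array","items":{"type":"array"}},"fingers":{"type":"number"},"newtons":{"type":"number"}},"required":["rows"]}

```bash
mkdir -p pics; ls; python3 - <<'E'
from plant import manip
import cv2,numpy as np
s=manip.observe(); print({k:np.round(v,3).tolist() for k,v in s.items()})
for n in["side","top","wrist"]:
    d=manip.snapshot(n); cv2.imwrite(f"pics/{n}0.png",cv2.cvtColor(d["color"],cv2.COLOR_RGB2BGR)); np.savez(f"/tmp/{n}0.npz",**d)
    print(n,d["fov_y"],d["cx"],d["cy"],np.round(d["R"],3).tolist(),np.round(d["t"],3).tolist())
E
```

```text
pics
{'time': 0.0, 'joint_positions': [1.037, 0.334, 0.04, 1.466, -0.013, 1.343, -0.059], 'joint_velocities': [-0.0, 0.0, 0.0, -0.001, 0.001, 0.001, 0.002], 'tau': [0.0, -65.636, 1.335, -40.382, -0.06, 0.044, 0.0], 'position': [0.274, -0.589, 0.222], 'tool_rot': [0.976, 0.216, -0.0, -0.001], 'ft_force': [1.046, 0.49, 0.275], 'ft_torque': [0.015, -0.011, 0.035], 'finger_gap': 0.998}
side 46.97944375007039 321.6627373190703 199.52017218909208 [[-0.966, -0.258, -0.017], [-0.131, 0.548, -0.826], [0.222, -0.796, -0.563]] [0.542, 0.14, 0.562]
top 43.439384662889694 319.0074496655438 197.25585934521894 [[0.018, -0.999, 0.031], [-0.999, -0.02, -0.05], [0.051, -0.03, -0.998]] [-0.04, 0.588, 0.914]
wrist 58.925413219444906 319.53909869767676 194.20060786273388 [[0.42, -0.907, -0.001], [-0.877, -0.407, 0.255], [-0.231, -0.107, -0.967]] [-0.649, -0.031, 0.39]
```

View pics/top0.png

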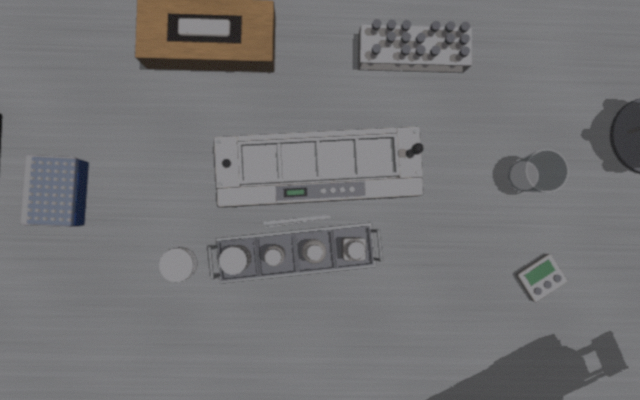

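View pics/side0.png

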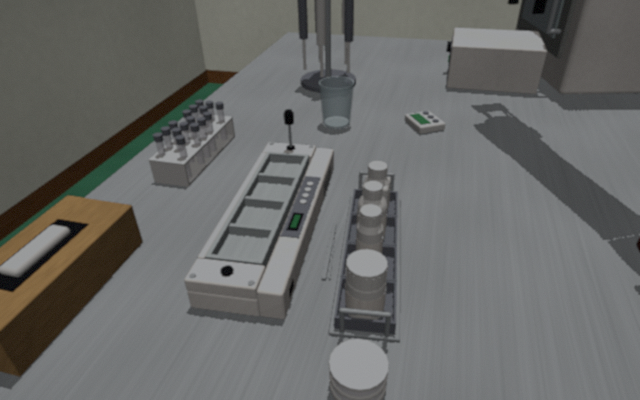

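View pics/wrist0.png

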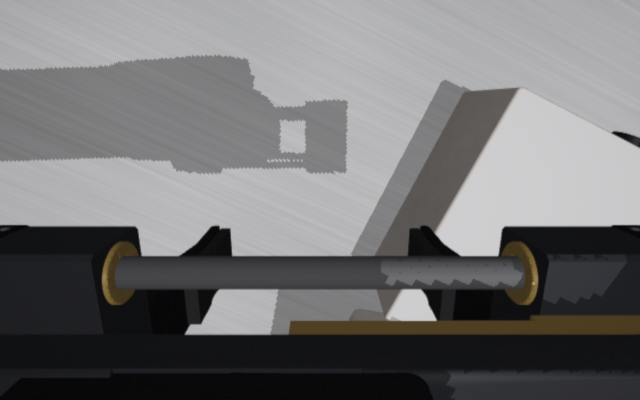

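The top view shows the carrier (cols 210–380, rows 228–280) with four bottles, and the probe at the -y end (col ~412, row 152). The plug is at (226,163). Next I'll zoom in and measure.

```bash
cat > h.py <<'E'
import numpy as np,cv2
def load(n): 
    d=dict(np.load(n)); return d
def cloud(d):
    f=200/np.tan(np.radians(d["fov_y"])/2); v,u=np.mgrid[0:400,0:640]; z=d["z_map"]
    P=np.stack([(u-d["cx"])/f*z,(v-d["cy"])/f*z,z],-1)
    return (P-d["t"])@d["R"], z>0
def ray(d,u,v,h):
    f=200/np.tan(np.radians(d["fov_y"])/2); r=np.array([(u-d["cx"])/f,(v-d["cy"])/f,1])@d["R"]; c=-d["t"]@d["R"]
    return c+r*(h-c[2])/r[2]
def proj(d,X):
    f=200/np.tan(np.radians(d["fov_y"])/2); p=d["R"]@np.array(X)+d["t"]; return f*p[0]/p[2]+d["cx"],f*p[1]/p[2]+d["cy"]
E
python3 - <<'E'
from h import *
d=load("/tmp/top0.npz"); P,ok=cloud(d)
a=cv2.cvtColor(d["color"],cv2.COLOR_RGB2BGR)[120:290,200:440]; cv2.imwrite("pics/topz.png",cv2.resize(a,None,fx=3.3,fy=3.3,interpolation=2))
b=cv2.cvtColor(load("/tmp/side0.npz")["color"],cv2.COLOR_RGB2BGR)[130:340,180:420]; cv2.imwrite("pics/sidez.png",cv2.resize(b,None,fx=2.8,fy=2.8,interpolation=2))
for u,v in[(233,260),(273,257),(315,252),(356,250),(180,265),(260,160),(375,158),(416,150),(300,320),(330,137),(300,280)]:
    print(u,v,np.round(P[v,u],4))
E
```

```text
233 260 [0.4762 0.1171 0.0844]
273 257 [0.4839 0.0484 0.1073]
315 252 [ 0.493  -0.021   0.1023]
356 250 [ 0.4969 -0.0907  0.0919]
180 265 [0.4629 0.2152 0.0456]
260 160 [0.6533 0.08   0.036 ]
375 158 [ 0.6617 -0.1289  0.0352]
416 150 [ 0.6648 -0.1843  0.1235]
300 320 [0.3611 0.002  0.0012]
330 137 [ 0.6956 -0.0453  0.0513]
300 280 [ 0.4345  0.0035 -0.0009]
```

View pics/topz.png

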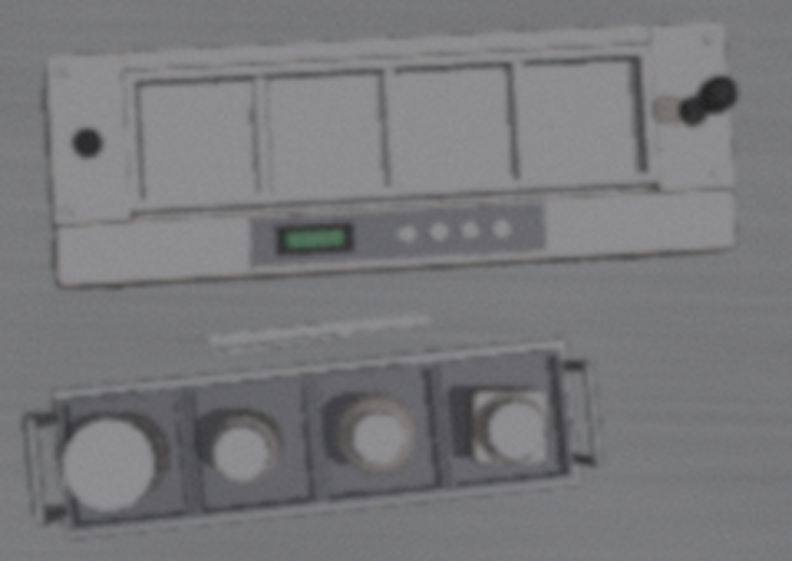

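View pics/sidez.png

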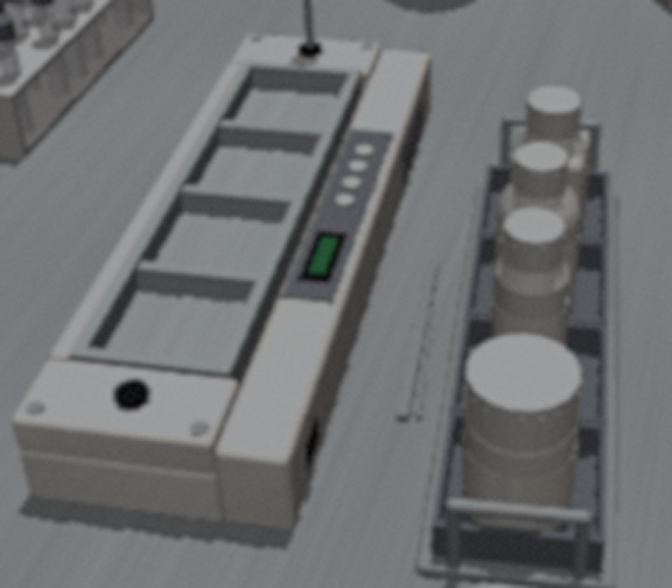

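The jar, slim, round and square bottles stand left to right, and their top heights match (85, 109, 101 and 93 mm). The probe is at the -y end, so the jar goes to the right-hand well and the square to the left-hand one. Now precise centres.

```bash
cat > meas.py <<'E'
from h import *
def caps(d,boxes):
    P,ok=cloud(d); out={}
    for n,(u,v,top) in boxes.items():
        m=np.zeros((400,640),np.uint8); s=np.s_[v-22:v+23,u-22:u+23]
        m[s]=(ok&(abs(P[...,2]-top)<.006))[s]
        k,l,st,c=cv2.connectedComponentsWithStats(m); i=1+st[1:,4].argmax()
        (cx,cy),r=cv2.minEnclosingCircle(np.argwhere(l==i)[:,::-1].astype(np.float32))
        c0=c[i]; X=ray(d,*c0,top); out[n]=X; f=200/np.tan(np.radians(d["fov_y"])/2)
        zz=(d["R"]@X+d["t"])[2]
        print(n,np.round(X,4),"diam mm eq",round(2*np.sqrt(st[i,4]/np.pi)*zz/f*1000,1),"encl ctr",np.round(ray(d,cx,cy,top),4), "z med",np.round(np.median(P[...,2][l==i]),4))
    return out
E
python3 - <<'E'
from meas import *
d=load("/tmp/top0.npz")
caps(d,dict(jar=(233,260,.085),slim=(273,257,.109),round=(315,252,.101),square=(356,250,.093)))
P,ok=cloud(d)
# square body
# warmer wells: floor pixels z~0.036
m=(ok&(abs(P[...,2]-.036)<.006)).astype(np.uint8); m[:130]=0;m[190:]=0;m[:,:230]=0;m[:,405:]=0
k,l,st,c=cv2.connectedComponentsWithStats(m)
for i in range(1,k):
    if st[i,4]>200:
        cc=[P[l==i][:,:2].min(0),P[l==i][:,:2].max(0)]; (ctr,wh,an)=cv2.minAreaRect(np.argwhere(l==i)[:,::-1].astype(np.float32)); print(st[i],np.round(ray(d,*ctr,.036),4),wh,an)
# rim/housing top at 0.05 
m=(ok&(abs(P[...,2]-.051)<.006)).astype(np.uint8); m[:115]=0;m[215:]=0;m[:,:200]=0;m[:,440:]=0
k,l,st,c=cv2.connectedComponentsWithStats(m); i=1+st[1:,4].argmax()
pts=np.argwhere(l==i)[:,::-1].astype(np.float32)
W=np.array([ray(d,*p,.05)[:2] for p in pts],np.float32); (c,wh,an)=cv2.minAreaRect(W); bx=cv2.boxPoints((c,wh,an)); print("housing",c,wh,an); print(bx)
# carrier rim z=.025
m=(ok&(abs(P[...,2]-.025)<.005)).astype(np.uint8); m[:220]=0;m[290:]=0;m[:,:205]=0;m[:,385:]=0
k,l,st,c=cv2.connectedComponentsWithStats(m); i=1+st[1:,4].argmax()
W=np.array([ray(d,*p,.025)[:2] for p in np.argwhere(l==i)[:,::-1]],np.float32); print("carrier",cv2.minAreaRect(W))
# probe knob in top
m=(ok&(P[...,2]>.1)).astype(np.uint8); m[:130]=0;m[180:]=0;m[:,:390]=0;m[:,440:]=0; q=np.argwhere(m)[:,::-1]; print("knob",np.round(ray(d,*q.mean(0),.124),4))
g=cv2.cvtColor(d["color"],cv2.COLOR_RGB2GRAY); m=(g<45); m[:150]=0;m[180:]=0;m[:,:215]=0;m[:,240:]=0; q=np.argwhere(m)[:,::-1];print("plug",len(q),np.round(ray(d,*q.mean(0),.05),4))
E
```

```text
jar [0.4754 0.1168 0.085 ] diam mm eq 47.1 encl ctr [0.4752 0.1163 0.085 ] z med 0.0855
slim [0.484  0.0479 0.109 ] diam mm eq 27.3 encl ctr [0.484  0.0478 0.109 ] z med 0.1092
round [ 0.4922 -0.0207  0.101 ] diam mm eq 26.1 encl ctr [ 0.4921 -0.0208  0.101 ] z med 0.1013
square [ 0.4969 -0.0907  0.093 ] diam mm eq 29.3 encl ctr [ 0.497  -0.0909  0.093 ] z med 0.0934
[ 359  138   37   36 1195] [ 0.6663 -0.1321  0.036 ] (34.77970504760742, 34.77970504760742) 86.8201675415039
[ 320  140   37   36 1216] [ 0.6609 -0.0615  0.036 ] (34.835174560546875, 35.11252212524414) 86.8201675415039
[ 281  142   38   37 1230] [0.6553 0.009  0.036 ] (34.814903259277344, 35.510597229003906) 86.53176879882812
[ 242  144   37   37 1233] [0.65   0.0794 0.036 ] (34.951622009277344, 35.477210998535156) 86.98721313476562
housing (0.6430657505989075, -0.027031391859054565) (0.12503506243228912, 0.3689173460006714) 4.34191370010376
[[ 0.5667626   0.1521648 ]
 [ 0.59469265 -0.21569376]
 [ 0.7193689  -0.20622759]
 [ 0.69143885  0.16163097]]
carrier ((0.4861668646335602, 0.010876506567001343), (0.07216579467058182, 0.29120177030563354), 6.88080358505249)
knob [ 0.6671 -0.1865  0.124 ]
plug 6 [0.6451 0.1398 0.05  ]
```

```bash
cat > plan.py <<'E'
import sys,numpy as np
from scipy.spatial.transform import Rotation as R
from plant import manip
def go(*targets):
    # each: x,y,z,yaw_deg of tool x
    s=manip.observe(); M=R.from_quat(s["tool_rot"]).as_matrix(); p=np.array(s["position"]); psi=np.degrees(np.arctan2(M[1,0],M[0,0]))
    print("t",round(s["time"],2),"p",np.round(p,4),"psi",round(psi,2),"tilt",round(np.degrees(np.arccos(-M[2,2])),2),"gap",round(s["finger_gap"]*87,1),"F",np.round(s["ft_force"],1))
    for x,y,z,w in targets:
        print((x,y,z,w),"->",np.round(M.T@(np.array([x,y,z])-p)/.025,2).tolist(),np.round(-((w-psi+180)%360-180)/6,2))
E
python3 - <<'E'
from h import *
d=load("/tmp/side0.npz"); P,ok=cloud(d)
for u,v in[(455,85),(500,60),(540,85),(500,35),(456,35),(338,100)]: print(u,v,np.round(P[v,u],3))
from plan import go
go((.35,-.45,.26,96),(.48,-.2,.26,96),(.4754,.1168,.20,96.5))
E
```

```text
455 85 [ 0.387 -0.688  0.01 ]
500 60 [ 0.29  -0.693  0.08 ]
540 85 [ 0.171 -0.762  0.   ]
500 35 [ 0.29  -0.808  0.11 ]
456 35 [ 0.401 -0.787  0.11 ]
338 100 [ 0.627 -0.385  0.068]
t 0.15 p [ 0.2736 -0.5892  0.2219] psi 24.91 tilt 0.07 gap 86.9 F [ 0.8 -0.5  1. ]
(0.35, -0.45, 0.26, 96) -> [5.12, -3.76, -1.52] -11.85
(0.48, -0.2, 0.26, 96) -> [14.04, -10.64, -1.51] -11.85
(0.4754, 0.1168, 0.2, 96.5) -> [19.21, -22.21, 0.9] -11.93
```

send_rows(rows=[[[1.7,-1.25,-0.5],-1.5],[[3.4,-2.5,-1],-3],[[5.1,-3.8,-1.5],-4.5],[[7.3,-5.5,-1.5],-6],[[9.5,-7.2,-1.5],-7.5],[[11.8,-8.9,-1.5],-9],[[14,-10.6,-1.5],-10.5],[[15.4,-13.5,-1.2],-11.9],[[16.8,-16.4,-0.5],-11.9],[[18.2,-19.4,0.2],-11.9],[[19.2,-22.2,0.9],-11.9],[[19.2,-22.2,0.9],-11.9]], fingers=0, newtons=15)

```text
time: 1.65
position: [0.4758, 0.0807, 0.2076]
tool_rot: [0.667, 0.745, 0.0, -0.0]
ft_force: [1.5, 0.1, -0.0]
finger_gap: 0.998
```

```bash
python3 - <<'E'
from plan import *
import cv2
go((.4754,.1168,.115,96.3),(.4754,.1168,.032,96.3))
print(manip.observe()["joint_positions"])
d=manip.snapshot("wrist"); cv2.imwrite("pics/w1.png",cv2.cvtColor(d["color"],cv2.COLOR_RGB2BGR))
E
```

```text
t 1.65 p [0.4758 0.0807 0.2076] psi 96.29 tilt 0.04 gap 86.8 F [ 1.5  0.1 -0. ]
(0.4754, 0.1168, 0.115, 96.3) -> [1.43, 0.14, 3.7] -0.0
(0.4754, 0.1168, 0.032, 96.3) -> [1.43, 0.14, 7.02] -0.0
[ 0.37884352  0.03768152 -0.64512407  1.85160329  0.02299671  1.25987626
 -0.16313404]
```

View pics/w1.png

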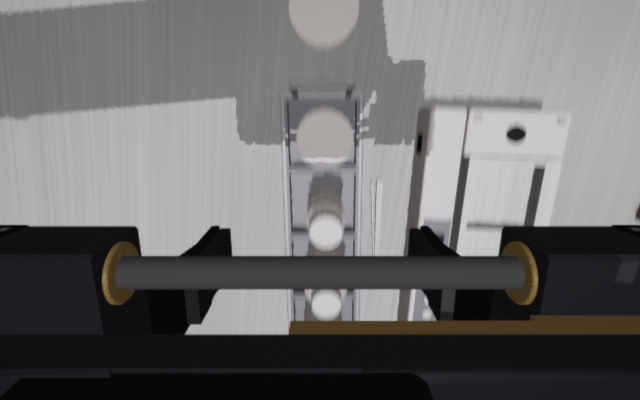

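The wrist view shows the gripper aligned with the carrier: the row runs vertically at col ~325, and the jar is at (325,135). Going down to the jar.

send_rows(rows=[[[0.7,0.1,0],0],[[1.4,0.1,0],0],[[1.4,0.1,0.5],0],[[1.4,0.1,1.5],0],[[1.4,0.1,2.8],0],[[1.4,0.1,4.1],0],[[1.4,0.1,5.4],0],[[1.4,0.1,6.4],0],[[1.4,0.1,7.0],0],[[1.4,0.1,7.0],0],[[1.4,0.1,7.0],0]])

```text
time: 3.08
position: [0.4726, 0.1254, 0.0323]
tool_rot: [0.664, 0.748, 0.001, -0.002]
ft_force: [-0.4, -0.5, 0.6]
finger_gap: 1.001
```

send_rows(rows=[[[0,0,0],0],[[0,0,0],0],[[0,0,0],0],[[0,0,0],0],[[0,0,0],0],[[0,0,0],0]], fingers=1, newtons=15)

```text
time: 3.82
position: [0.4727, 0.1254, 0.0323]
tool_rot: [0.664, 0.748, 0.002, -0.002]
ft_force: [0.6, -0.2, -0.0]
finger_gap: 0.554
```

```bash
python3 - <<'E'
from plan import *
import cv2
go((.4754,.1168,.2,96.3),(.6663,-.1321,.2,94.4))
for n in("side","wrist"):
    d=manip.snapshot(n); cv2.imwrite(f"pics/{n}2.png",cv2.cvtColor(d["color"],cv2.COLOR_RGB2BGR))
E
```

```text
t 3.83 p [0.4727 0.1254 0.0323] psi 96.77 tilt 0.26 gap 48.2 F [ 0.6 -0.2 -0. ]
(0.4754, 0.1168, 0.2, 96.3) -> [-0.33, 0.07, -6.71] 0.08
(0.6663, -0.1321, 0.2, 94.4) -> [-11.11, 6.48, -6.76] 0.4
```

View pics/side2.png

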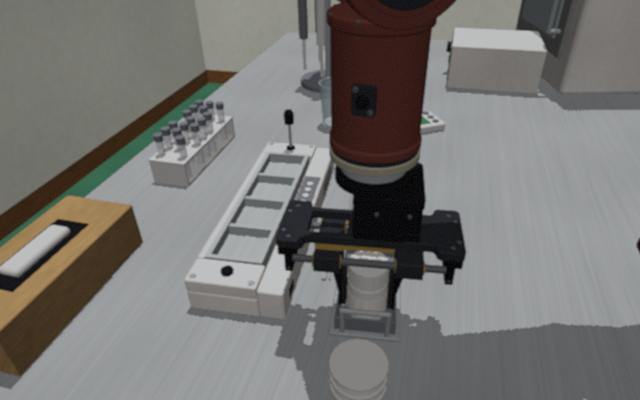

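The gap of 48.2 mm matches the jar, but the TCP ended 8.6 mm off along the row, because the arm was still settling when I planned. I'll open, recentre and re-grip.

send_rows(rows=[[[0,0,0],0],[[0,0,0],0],[[0,0,0],0],[[0,0,0],0],[[-0.33,0,0],0.1],[[-0.33,0,0],0.1],[[-0.33,0,0],0.1],[[-0.33,0,0],0.1]], fingers=0)

```text
time: 4.92
position: [0.4736, 0.1173, 0.0323]
tool_rot: [0.668, 0.744, 0.002, -0.002]
ft_force: [0.7, -0.1, 0.0]
finger_gap: 0.997
```

send_rows(rows=[[[0,0,0],0],[[0,0,0],0],[[0,0,0],0],[[0,0,0],0],[[0,0,0],0],[[0,0,0],0]], fingers=1, newtons=15)

```text
time: 5.68
position: [0.4737, 0.1173, 0.0324]
tool_rot: [0.668, 0.744, 0.002, -0.002]
ft_force: [0.3, 0.2, -0.2]
finger_gap: 0.547
```

```bash
python3 - <<'E'
from plan import *
go((.4754,.1168,.2,96.3),(.6663,-.1321,.2,94.4))
E
```

```text
t 5.67 p [0.4737 0.1173 0.0324] psi 96.18 tilt 0.26 gap 47.6 F [ 0.3  0.2 -0.2]
(0.4754, 0.1168, 0.2, 96.3) -> [0.0, 0.07, -6.71] -0.02
(0.6663, -0.1321, 0.2, 94.4) -> [-10.72, 6.59, -6.75] 0.3
```

send_rows(rows=[[[0,0,-0.5],0],[[0,0,-1.3],0],[[0,0,-2.3],0],[[0,0,-3.5],0],[[0,0,-4.8],0],[[0,0,-5.8],0],[[0,0,-6.5],0],[[0,0,-6.75],0],[[-0.6,0.4,-6.75],0],[[-1.6,1,-6.75],0],[[-2.8,1.7,-6.75],0.1],[[-4.0,2.5,-6.75],0.2]])

```text
time: 7.18
position: [0.5476, 0.0212, 0.1997]
tool_rot: [0.676, 0.737, 0.001, -0.002]
ft_force: [-0.0, 0.7, -1.8]
finger_gap: 0.547
```

```bash
python3 - <<'E'
from plan import *
go((.6663,-.1321,.2,94.4))
E
```

```text
t 7.17 p [0.5476 0.0212 0.1997] psi 94.88 tilt 0.26 gap 47.6 F [-0.   0.7 -1.8]
(0.6663, -0.1321, 0.2, 94.4) -> [-6.51, 4.21, -0.05] 0.08
```

send_rows(rows=[[[-1.0,0.7,0],0],[[-2.2,1.4,0],0],[[-3.4,2.2,0],0.1],[[-4.6,3.0,0],0.1],[[-5.6,3.6,0],0.1],[[-6.2,4.0,0],0.1],[[-6.5,4.2,0],0.1],[[-6.5,4.2,0],0.1],[[-6.5,4.2,0],0.1],[[-6.5,4.2,0],0.1]])

```text
time: 8.43
position: [0.6659, -0.1309, 0.1992]
tool_rot: [0.68, 0.733, 0.001, -0.002]
ft_force: [0.4, -0.2, -0.7]
finger_gap: 0.548
```

```bash
python3 - <<'E'
from plan import *
go((.6663,-.1321,.06,94.4))
import cv2
d=manip.snapshot("top"); cv2.imwrite(f"pics/top3.png",cv2.cvtColor(d["color"],cv2.COLOR_RGB2BGR))
d=manip.snapshot("side"); cv2.imwrite(f"pics/side3.png",cv2.cvtColor(d["color"],cv2.COLOR_RGB2BGR))
E
```

```text
t 8.43 p [ 0.6659 -0.1309  0.1992] psi 94.34 tilt 0.25 gap 47.6 F [ 0.4 -0.2 -0.7]
(0.6663, -0.1321, 0.06, 94.4) -> [-0.07, 0.02, 5.57] -0.01
```

View pics/side3.png

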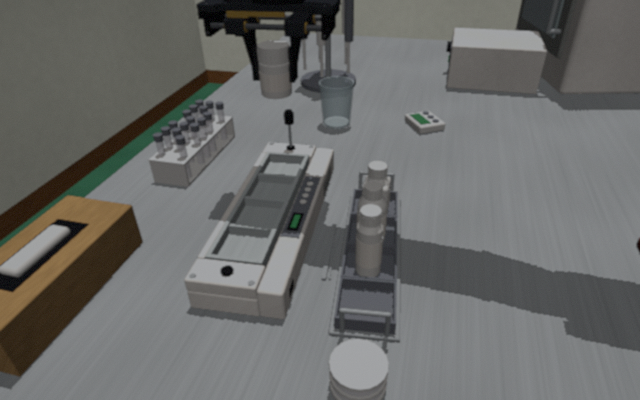

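The jar is held upright and the three other bottles are undisturbed. Lowering into the well.

send_rows(rows=[[[-0.05,0,0.6],0],[[-0.05,0,1.6],0],[[-0.05,0,2.8],0],[[-0.05,0,4.0],0],[[-0.05,0,4.8],0],[[-0.05,0,5.2],0],[[-0.05,0,5.4],0],[[-0.05,0,5.5],0],[[-0.05,0,5.55],0],[[-0.05,0,5.58],0],[[-0.05,0,5.6],0],[[-0.05,0,5.6],0]])

```text
time: 10.02
position: [0.666, -0.132, 0.0595]
tool_rot: [0.68, 0.733, 0.001, -0.002]
ft_force: [-0.1, 0.5, 0.7]
finger_gap: 0.547
```

```bash
python3 - <<'E'
from plan import *
go((.6663,-.1321,.059,94.4))
E
```

```text
t 10.03 p [ 0.666  -0.132   0.0595] psi 94.31 tilt 0.23 gap 47.6 F [-0.1  0.5  0.7]
(0.6663, -0.1321, 0.059, 94.4) -> [-0.0, 0.01, 0.02] -0.01
```

send_rows(rows=[[[0,0,0],0],[[0,0,0],0],[[0,0,0],0],[[0,0,0],0],[[0,0,0],0],[[0,0,-0.5],0],[[0,0,-1.5],0],[[0,0,-3],0],[[0,0,-4.5],0],[[0,0,-5.6],0],[[0,0,-5.6],0],[[0,0,-5.6],0]], fingers=0)

```text
time: 11.52
position: [0.6659, -0.1325, 0.1993]
tool_rot: [0.68, 0.733, 0.001, -0.002]
ft_force: [-0.6, 0.6, -0.9]
finger_gap: 0.999
```

```bash
python3 - <<'E'
from plan import *
go((.484,.0479,.18,96.3))
E
```

```text
t 11.53 p [ 0.6659 -0.1325  0.1993] psi 94.32 tilt 0.23 gap 86.9 F [-0.6  0.6 -0.9]
(0.484, 0.0479, 0.18, 96.3) -> [7.74, -6.71, 0.81] -0.33
```

send_rows(rows=[[[1.2,-1.0,0],0],[[2.8,-2.4,0],-0.1],[[4.4,-3.8,0.2],-0.2],[[6,-5.2,0.4],-0.3],[[7.1,-6.1,0.7],-0.33],[[7.7,-6.7,0.8],-0.33],[[7.74,-6.71,0.8],-0.33],[[7.74,-6.71,0.8],-0.33],[[7.74,-6.71,0.8],-0.33],[[7.74,-6.71,0.8],-0.33]])

```text
time: 12.78
position: [0.4844, 0.0473, 0.1801]
tool_rot: [0.668, 0.745, 0.001, -0.002]
ft_force: [-0.2, 0.0, -0.4]
finger_gap: 0.999
```

```bash
python3 - <<'E'
from plan import *
go((.484,.0479,.041,96.3))
import cv2
d=manip.snapshot("side"); cv2.imwrite(f"pics/side4.png",cv2.cvtColor(d["color"],cv2.COLOR_RGB2BGR))
E
```

```text
t 12.78 p [0.4844 0.0473 0.1801] psi 96.24 tilt 0.26 gap 86.9 F [-0.2  0.  -0.4]
(0.484, 0.0479, 0.041, 96.3) -> [-0.0, -0.01, 5.56] -0.01
```

View pics/side4.png

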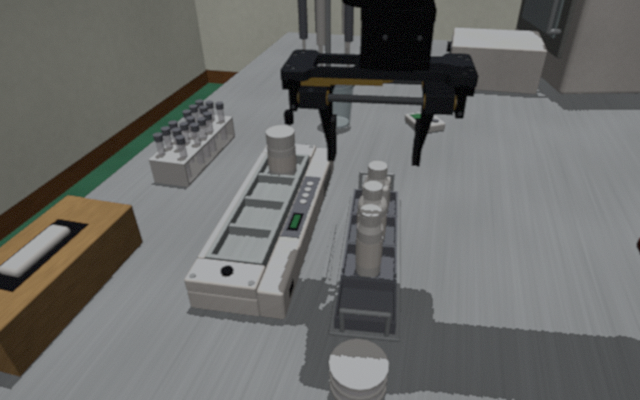

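The jar stands in the end well at (280,150). Descending to the slim bottle.

send_rows(rows=[[[0,0,0.6],0],[[0,0,1.6],0],[[0,0,2.8],0],[[0,0,4.0],0],[[0,0,5.0],0],[[0,0,5.5],0],[[0,0,5.56],0],[[0,0,5.56],0],[[0,0,5.56],0]])

```text
time: 13.95
position: [0.4848, 0.0481, 0.0419]
tool_rot: [0.667, 0.745, 0.002, -0.001]
ft_force: [0.1, 0.1, 0.9]
finger_gap: 1.0
```

send_rows(rows=[[[0,0,0],0],[[0,0,0],0],[[0,0,0],0],[[0,0,0],0],[[0,0,0],0],[[0,0,0],0],[[0,0,0],0],[[0,0,0],0]], fingers=1, newtons=15)

```text
time: 14.95
position: [0.4847, 0.048, 0.0418]
tool_rot: [0.667, 0.745, 0.001, -0.001]
ft_force: [-0.6, 0.2, -0.7]
finger_gap: 0.384
```

```bash
python3 - <<'E'
from plan import *
go((.4844,.0473,.21,96.3),(.6609,-.0615,.21,94.4))
E
```

```text
t 14.95 p [0.4847 0.048  0.0418] psi 96.25 tilt 0.23 gap 33.4 F [-0.6  0.2 -0.7]
(0.4844, 0.0473, 0.21, 96.3) -> [-0.0, -0.01, -6.73] -0.01
(0.6609, -0.0615, 0.21, 94.4) -> [-5.1, 6.53, -6.74] 0.31
```

Gap 33.4 mm matches the slim bottle. Lifting and carrying to the second well.

send_rows(rows=[[[0,0,-0.5],0],[[0,0,-1.3],0],[[0,0,-2.5],0],[[0,0,-3.8],0],[[0,0,-5.2],0],[[0,0,-6.3],0],[[0,0,-6.75],0],[[-0.3,0.5,-6.75],0],[[-0.9,1.2,-6.75],0.1],[[-1.7,2.2,-6.75],0.2],[[-2.5,3.2,-6.75],0.3],[[-3.3,4.2,-6.75],0.3]])

```text
time: 16.45
position: [0.599, -0.0245, 0.2082]
tool_rot: [0.679, 0.734, 0.001, -0.002]
ft_force: [-0.4, 1.1, 0.0]
finger_gap: 0.385
```

```bash
python3 - <<'E'
from plan import *
go((.6609,-.0615,.21,94.4))
E
```

```text
t 16.45 p [ 0.599  -0.0245  0.2082] psi 94.41 tilt 0.28 gap 33.5 F [-0.4  1.1  0. ]
(0.6609, -0.0615, 0.21, 94.4) -> [-1.67, 2.36, -0.08] 0.0
```

send_rows(rows=[[[-0.7,1.0,0],0],[[-1.2,1.7,0],0],[[-1.6,2.2,0],0],[[-1.67,2.36,0],0],[[-1.67,2.36,0],0],[[-1.67,2.36,0],0],[[-1.67,2.36,0],0]])

```text
time: 17.32
position: [0.6608, -0.0612, 0.2083]
tool_rot: [0.679, 0.734, 0.001, -0.002]
ft_force: [-0.2, 0.0, -0.5]
finger_gap: 0.386
```

```bash
python3 - <<'E'
from plan import *
go((.6609,-.0615,.069,94.4))
import cv2
d=manip.snapshot("side"); cv2.imwrite(f"pics/side5.png",cv2.cvtColor(d["color"],cv2.COLOR_RGB2BGR))
E
```

```text
t 17.32 p [ 0.6608 -0.0612  0.2083] psi 94.44 tilt 0.25 gap 33.6 F [-0.2  0.  -0.5]
(0.6609, -0.0615, 0.069, 94.4) -> [-0.03, 0.01, 5.57] 0.01
```

View pics/side5.png

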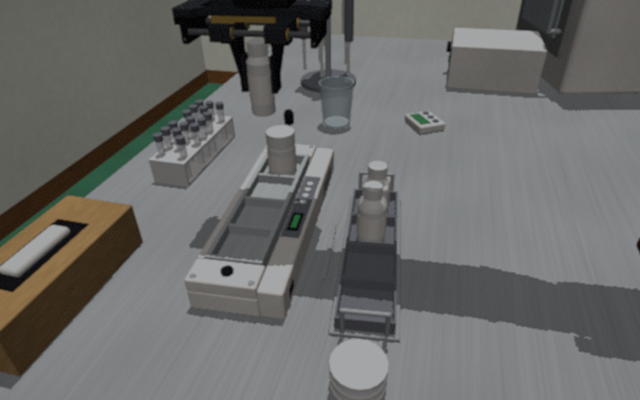

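The slim bottle hangs upright at (260,75). Round and square are still standing in the carrier. Lowering.

send_rows(rows=[[[0,0,0.6],0],[[0,0,1.6],0],[[0,0,2.8],0],[[0,0,4.0],0],[[0,0,4.8],0],[[0,0,5.2],0],[[0,0,5.4],0],[[0,0,5.5],0],[[0,0,5.55],0],[[0,0,5.58],0],[[0,0,5.58],0],[[0,0,5.58],0]])

```text
time: 18.88
position: [0.6607, -0.0608, 0.069]
tool_rot: [0.679, 0.734, 0.001, -0.002]
ft_force: [-0.2, -0.4, 0.7]
finger_gap: 0.383
```

```bash
python3 - <<'E'
from plan import *
go((.6609,-.0615,.069,94.4))
E
```

```text
t 18.88 p [ 0.6607 -0.0608  0.069 ] psi 94.43 tilt 0.24 gap 33.3 F [-0.2 -0.4  0.7]
(0.6609, -0.0615, 0.069, 94.4) -> [-0.03, 0.01, -0.0] 0.01
```

send_rows(rows=[[[0,0,0],0],[[0,0,0],0],[[0,0,0],0],[[0,0,0],0],[[0,0,0],0],[[0,0,0],0],[[0,0,-0.5],0],[[0,0,-1.5],0],[[0,0,-3],0],[[0,0,-4.5],0],[[0,0,-5.2],0],[[0,0,-5.2],0]], fingers=0)

```text
time: 20.38
position: [0.6615, -0.0613, 0.2002]
tool_rot: [0.679, 0.734, 0.001, -0.001]
ft_force: [-0.4, 0.8, -0.4]
finger_gap: 0.998
```

```bash
python3 - <<'E'
from plan import *
go((.4922,-.0207,.18,96.3))
E
```

```text
t 20.38 p [ 0.6615 -0.0613  0.2002] psi 94.43 tilt 0.2 gap 86.9 F [-0.4  0.8 -0.4]
(0.4922, -0.0207, 0.18, 96.3) -> [2.14, -6.63, 0.81] -0.31
```

send_rows(rows=[[[0.3,-0.9,0],0],[[0.8,-2.4,0],-0.1],[[1.3,-3.9,0.2],-0.2],[[1.8,-5.4,0.4],-0.3],[[2.1,-6.4,0.7],-0.3],[[2.14,-6.63,0.8],-0.3],[[2.14,-6.63,0.8],-0.3],[[2.14,-6.63,0.8],-0.3],[[2.14,-6.63,0.8],-0.3]])

```text
time: 21.5
position: [0.4927, -0.0207, 0.1802]
tool_rot: [0.668, 0.744, 0.002, -0.001]
ft_force: [0.1, -0.0, 0.8]
finger_gap: 0.995
```

```bash
python3 - <<'E'
from plan import *
go((.4922,-.0207,.037,96.3))
import cv2
d=manip.snapshot("side"); cv2.imwrite(f"pics/side6.png",cv2.cvtColor(d["color"],cv2.COLOR_RGB2BGR))
E
```

```text
t 21.5 p [ 0.4927 -0.0207  0.1802] psi 96.23 tilt 0.24 gap 86.6 F [ 0.1 -0.   0.8]
(0.4922, -0.0207, 0.037, 96.3) -> [-0.02, -0.03, 5.73] -0.01
```

View pics/side6.png

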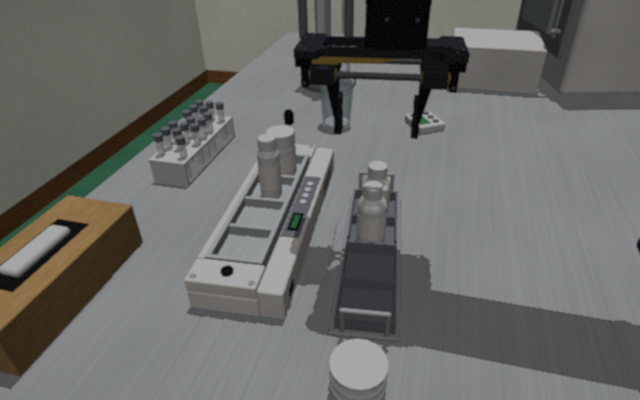

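The slim bottle stands at (270,165) in the second well. Descending to the round bottle.

send_rows(rows=[[[0,0,0.6],0],[[0,0,1.6],0],[[0,0,2.8],0],[[0,0,4.0],0],[[0,0,5.1],0],[[0,0,5.6],0],[[0,0,5.75],0],[[0,0,5.75],0],[[0,0,5.75],0]])

```text
time: 22.68
position: [0.4933, -0.0201, 0.0372]
tool_rot: [0.668, 0.744, 0.002, -0.001]
ft_force: [-0.5, -0.8, -0.7]
finger_gap: 0.999
```

send_rows(rows=[[[0,0,0],0],[[0,0,0],0],[[0,0,0],0],[[0,0,0],0],[[0,0,0],0],[[0,0,0],0],[[0,0,0],0]], fingers=1, newtons=15)

```text
time: 23.55
position: [0.4933, -0.0201, 0.0372]
tool_rot: [0.668, 0.744, 0.002, -0.001]
ft_force: [0.2, -0.2, 0.1]
finger_gap: 0.477
```

```bash
python3 - <<'E'
from plan import *
go((.4922,-.0207,.21,96.3),(.6553,.009,.21,94.4))
E
```

```text
t 23.55 p [ 0.4933 -0.0201  0.0372] psi 96.23 tilt 0.24 gap 41.5 F [ 0.2 -0.2  0.1]
(0.4922, -0.0207, 0.21, 96.3) -> [0.01, -0.03, -6.91] -0.01
(0.6553, 0.009, 0.21, 94.4) -> [0.48, 6.58, -6.89] 0.3
```

send_rows(rows=[[[0,0,-0.5],0],[[0,0,-1.3],0],[[0,0,-2.5],0],[[0,0,-3.8],0],[[0,0,-5.2],0],[[0,0,-6.3],0],[[0,0,-6.9],0],[[0.05,0.5,-6.9],0],[[0.1,1.3,-6.9],0.1],[[0.2,2.4,-6.9],0.2],[[0.25,3.5,-6.9],0.3],[[0.35,4.6,-6.9],0.3]])

```text
time: 25.05
position: [0.6073, 0.0007, 0.208]
tool_rot: [0.679, 0.734, 0.001, -0.002]
ft_force: [0.1, 0.1, -0.1]
finger_gap: 0.481
```

```bash
python3 - <<'E'
from plan import *
go((.6553,.009,.21,94.4))
E
```

```text
t 25.05 p [0.6073 0.0007 0.208 ] psi 94.4 tilt 0.25 gap 41.8 F [ 0.1  0.1 -0.1]
(0.6553, 0.009, 0.21, 94.4) -> [0.18, 1.94, -0.08] 0.0
```

send_rows(rows=[[[0.1,0.9,0],0],[[0.15,1.5,0],0],[[0.18,1.9,0],0],[[0.18,1.94,0],0],[[0.18,1.94,0],0],[[0.18,1.94,0],0],[[0.18,1.94,0],0]])

```text
time: 25.92
position: [0.6551, 0.0087, 0.2083]
tool_rot: [0.68, 0.734, 0.001, -0.001]
ft_force: [0.5, -0.1, -0.5]
finger_gap: 0.475
```

```bash
python3 - <<'E'
from plan import *
go((.6553,.009,.0643,94.4))
import cv2
d=manip.snapshot("side"); cv2.imwrite(f"pics/side7.png",cv2.cvtColor(d["color"],cv2.COLOR_RGB2BGR))
E
```

```text
t 25.93 p [0.6551 0.0087 0.2083] psi 94.39 tilt 0.23 gap 41.4 F [ 0.5 -0.1 -0.5]
(0.6553, 0.009, 0.0643, 94.4) -> [-0.01, 0.01, 5.76] -0.0
```

View pics/side7.png

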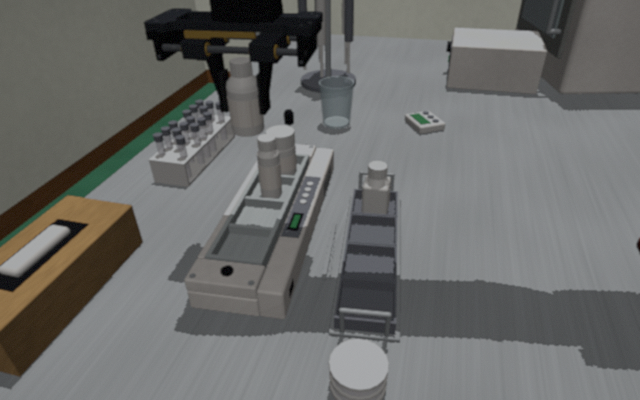

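The round bottle hangs upright at (243,95), and the square is still in its cup. Lowering.

send_rows(rows=[[[0,0,0.6],0],[[0,0,1.6],0],[[0,0,2.8],0],[[0,0,4.0],0],[[0,0,4.9],0],[[0,0,5.35],0],[[0,0,5.55],0],[[0,0,5.68],0],[[0,0,5.74],0],[[0,0,5.77],0],[[0,0,5.77],0],[[0,0,5.77],0]])

```text
time: 27.48
position: [0.6554, 0.0093, 0.0644]
tool_rot: [0.68, 0.734, 0.002, -0.001]
ft_force: [-0.5, -0.3, 0.9]
finger_gap: 0.48
```

send_rows(rows=[[[0,0,0],0],[[0,0,0],0],[[0,0,0],0],[[0,0,0],0],[[0,0,0],0],[[0,0,0],0],[[0,0,-0.5],0],[[0,0,-1.5],0],[[0,0,-3],0],[[0,0,-4.5],0],[[0,0,-5.4],0],[[0,0,-5.4],0]], fingers=0)

```text
time: 28.98
position: [0.6565, 0.0091, 0.2023]
tool_rot: [0.679, 0.734, 0.003, 0.0]
ft_force: [0.9, 1.3, -0.6]
finger_gap: 0.999
```

```bash
python3 - <<'E'
from plan import *
from h import *
go((.4969,-.0907,.18,96.3))
# square yaw from first top picture: body shoulder plane z~0.065
d=load("/tmp/top0.npz"); P,ok=cloud(d)
m=(ok&(P[...,2]>.045)&(P[...,2]<.1)).astype(np.uint8); m[:232]=0;m[268:]=0;m[:,:336]=0;m[:,374:]=0
W=np.array([ray(d,*p,.065)[:2] for p in np.argwhere(m)[:,::-1]],np.float32); print(cv2.minAreaRect(W))
E
```

```text
t 28.98 p [0.6565 0.0091 0.2023] psi 94.39 tilt 0.36 gap 86.9 F [ 0.9  1.3 -0.6]
(0.4969, -0.0907, 0.18, 96.3) -> [-3.49, -6.67, 0.85] -0.32
((0.4971971809864044, -0.08999742567539215), (0.03829897940158844, 0.038564473390579224), 0.9165627360343933)
```

The square bottle's body measures 38 x 39 mm at about 1° yaw, so I'll grip it at 91°.

send_rows(rows=[[[-0.5,-0.9,0],0],[[-1.3,-2.4,0],0.2],[[-2.1,-3.9,0.2],0.4],[[-2.9,-5.4,0.4],0.57],[[-3.4,-6.4,0.7],0.57],[[-3.49,-6.67,0.85],0.57],[[-3.49,-6.67,0.85],0.57],[[-3.49,-6.67,0.85],0.57],[[-3.49,-6.67,0.85],0.57]])

```text
time: 30.1
position: [0.4977, -0.0898, 0.18]
tool_rot: [0.701, 0.714, 0.003, 0.0]
ft_force: [0.0, -0.5, -0.7]
finger_gap: 0.996
```

```bash
python3 - <<'E'
from plan import *
go((.4969,-.0905,.033,91))
import cv2
d=manip.snapshot("side"); cv2.imwrite(f"pics/side8.png",cv2.cvtColor(d["color"],cv2.COLOR_RGB2BGR))
E
```

```text
t 30.1 p [ 0.4977 -0.0898  0.18  ] psi 91.05 tilt 0.39 gap 86.7 F [ 0.  -0.5 -0.7]
(0.4969, -0.0905, 0.033, 91) -> [-0.05, -0.06, 5.88] 0.01
```

View pics/side8.png

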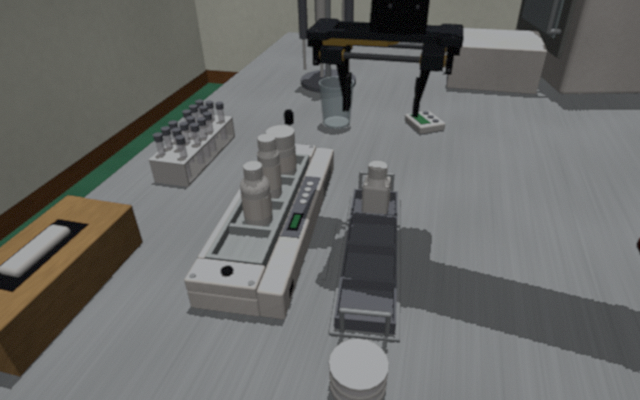

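The round bottle stands at (257,195) in the third well, with all three in line. Now the square bottle.

send_rows(rows=[[[-0.05,-0.05,0.6],0],[[-0.05,-0.05,1.6],0],[[-0.05,-0.05,2.8],0],[[-0.05,-0.05,4.0],0],[[-0.05,-0.05,5.1],0],[[-0.05,-0.05,5.7],0],[[-0.05,-0.05,5.88],0],[[-0.05,-0.05,5.88],0],[[-0.05,-0.05,5.88],0]])

```text
time: 31.28
position: [0.4978, -0.0907, 0.0338]
tool_rot: [0.701, 0.713, 0.004, 0.001]
ft_force: [0.2, -0.3, -0.4]
finger_gap: 0.998
```

send_rows(rows=[[[0,0,0],0],[[0,0,0],0],[[0,0,0],0],[[0,0,0],0],[[0,0,0],0],[[0,0,0],0],[[0,0,0],0]], fingers=1, newtons=15)

```text
time: 32.15
position: [0.4977, -0.0907, 0.0338]
tool_rot: [0.701, 0.713, 0.004, 0.001]
ft_force: [-0.1, -0.0, 0.2]
finger_gap: 0.457
```

```bash
python3 - <<'E'
from plan import *
go((.4969,-.0907,.21,91),(.65,.0794,.21,94.4))
E
```

```text
t 32.15 p [ 0.4977 -0.0907  0.0338] psi 91.03 tilt 0.43 gap 39.7 F [-0.1 -0.   0.2]
(0.4969, -0.0907, 0.21, 91) -> [0.03, 0.01, -7.05] 0.01
(0.65, 0.0794, 0.21, 94.4) -> [6.72, 6.26, -6.98] -0.56
```

send_rows(rows=[[[0,0,-0.5],0],[[0,0,-1.3],0],[[0,0,-2.5],0],[[0,0,-3.8],0],[[0,0,-5.2],0],[[0,0,-6.4],0],[[0,0,-7],0],[[0.5,0.5,-7],0],[[1.3,1.2,-7],-0.1],[[2.3,2.1,-7],-0.3],[[3.3,3.1,-7],-0.5],[[4.3,4.0,-7],-0.56]])

```text
time: 33.65
position: [0.595, 0.0186, 0.2093]
tool_rot: [0.679, 0.734, 0.003, 0.001]
ft_force: [0.3, -0.4, -0.3]
finger_gap: 0.455
```

```bash
python3 - <<'E'
from plan import *
go((.65,.0794,.21,94.4))
E
```

```text
t 33.65 p [0.595  0.0186 0.2093] psi 94.4 tilt 0.39 gap 39.6 F [ 0.3 -0.4 -0.3]
(0.65, 0.0794, 0.21, 94.4) -> [2.26, 2.38, -0.01] 0.0
```

send_rows(rows=[[[0.9,0.9,0],0],[[1.6,1.7,0],0],[[2.1,2.2,0],0],[[2.26,2.38,0],0],[[2.26,2.38,0],0],[[2.26,2.38,0],0],[[2.26,2.38,0],0]])

```text
time: 34.52
position: [0.6499, 0.0787, 0.2101]
tool_rot: [0.68, 0.733, 0.003, 0.001]
ft_force: [0.2, -0.6, -1.3]
finger_gap: 0.459
```

```bash
python3 - <<'E'
from plan import *
go((.65,.0794,.061,94.4))
import cv2
d=manip.snapshot("side"); cv2.imwrite(f"pics/side9.png",cv2.cvtColor(d["color"],cv2.COLOR_RGB2BGR))
E
```

```text
t 34.52 p [0.6499 0.0787 0.2101] psi 94.35 tilt 0.38 gap 40.0 F [ 0.2 -0.6 -1.3]
(0.65, 0.0794, 0.061, 94.4) -> [0.01, -0.03, 5.96] -0.01
```

View pics/side9.png

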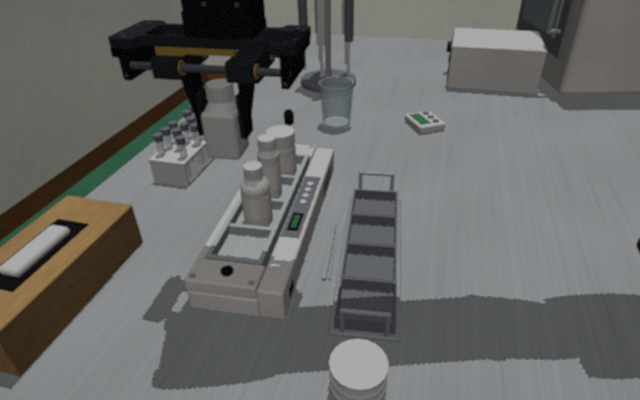

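The square bottle hangs upright at (223,120). Lowering into the last well.

send_rows(rows=[[[0,0,0.6],0],[[0,0,1.6],0],[[0,0,2.8],0],[[0,0,4.1],0],[[0,0,5.1],0],[[0,0,5.55],0],[[0,0,5.75],0],[[0,0,5.87],0],[[0,0,5.93],0],[[0,0,5.97],0],[[0,0,5.97],0],[[0,0,5.97],0]])

```text
time: 36.08
position: [0.6508, 0.0794, 0.061]
tool_rot: [0.68, 0.733, 0.003, 0.001]
ft_force: [-0.0, -0.4, -1.0]
finger_gap: 0.461
```

send_rows(rows=[[[0,0,0],0],[[0,0,0],0],[[0,0,0],0],[[0,0,0],0],[[0,0,0],0],[[0,0,0],0],[[0,0,-0.5],0],[[0,0,-1.5],0],[[0,0,-3],0],[[0,0,-4.5],0],[[0,0,-6],0],[[0,0,-6],0]], fingers=0)

```text
time: 37.58
position: [0.6515, 0.0796, 0.2156]
tool_rot: [0.68, 0.733, 0.006, 0.003]
ft_force: [-0.3, -0.1, -0.9]
finger_gap: 1.005
```

```bash
python3 - <<'E'
from plan import *
go((.45,.0,.25,94.4),(.45,.25,.25,94.4))
E
```

```text
t 37.58 p [0.6515 0.0796 0.2156] psi 94.36 tilt 0.74 gap 87.4 F [-0.3 -0.1 -0.9]
(0.45, 0.0, 0.25, 94.4) -> [-2.56, -8.26, -1.49] -0.01
(0.45, 0.25, 0.25, 94.4) -> [7.41, -7.5, -1.45] -0.01
```

Backing the arm away for a clear top view.

send_rows(rows=[[[0,0,-0.8],0],[[0.8,-0.8,-1.4],0],[[2,-2,-1.4],0],[[3.5,-3.5,-1.4],0],[[5,-5,-1.4],0],[[6.5,-6.5,-1.4],0],[[7.4,-7.5,-1.4],0],[[7.4,-7.5,-1.4],0],[[7.4,-7.5,-1.4],0],[[7.4,-7.5,-1.4],0]])

```text
time: 38.83
position: [0.4509, 0.2488, 0.2489]
tool_rot: [0.68, 0.733, 0.006, 0.003]
ft_force: [-0.7, -0.9, -0.2]
finger_gap: 0.999
```

```bash
python3 - <<'E'
from plan import *
from meas import *
go()
for n in("top","side"):
    d=manip.snapshot(n); cv2.imwrite(f"pics/{n}10.png",cv2.cvtColor(d["color"],cv2.COLOR_RGB2BGR)); 
    if n=="top":
        c=np.array([.6581,-.0263]); th=.077; pr=c+164/1000*np.array([np.sin(th),-np.cos(th)])
        exp=dict(jar=(.6663,-.1321,.112),slim=(.6609,-.0615,.136),round=(.6553,.009,.128),square=(.65,.0794,.12))
        o=caps(d,{k:(*[int(round(a)) for a in proj(d,v)],v[2]) for k,v in exp.items()})
        for k,X in o.items():
            q=X[:2]-c; print(k,"warmer xy",np.round([q@[np.cos(th),np.sin(th)],q@[-np.sin(th),np.cos(th)]],4),"probe dist",round(np.hypot(*(X[:2]-pr)),3))
E
```

```text
t 38.83 p [0.4509 0.2488 0.2489] psi 94.27 tilt 0.73 gap 86.9 F [-0.7 -0.9 -0.2]
jar [ 0.665  -0.1317  0.112 ] diam mm eq 47.1 encl ctr [ 0.6652 -0.1315  0.112 ] z med 0.1125
slim [ 0.6595 -0.0606  0.136 ] diam mm eq 27.7 encl ctr [ 0.6593 -0.0604  0.136 ] z med 0.1364
round [0.6543 0.0087 0.128 ] diam mm eq 26.4 encl ctr [0.6543 0.0088 0.128 ] z med 0.1283
square [0.6499 0.0784 0.12  ] diam mm eq 29.5 encl ctr [0.6498 0.0784 0.12  ] z med 0.1204
jar warmer xy [-0.0012 -0.1056] probe dist 0.058
slim warmer xy [-0.0013 -0.0343] probe dist 0.13
round warmer xy [-0.0011  0.0352] probe dist 0.199
square warmer xy [-1.00e-04  1.05e-01] probe dist 0.269
```

View pics/top10.png

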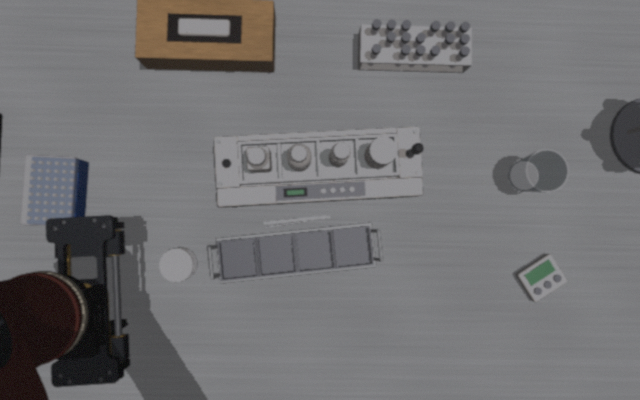

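View pics/side10.png

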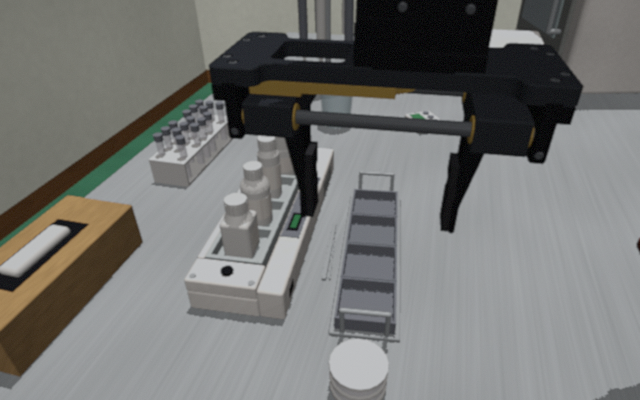

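All four bottles stand centred in their wells, in order from the probe: jar (381,152), slim (341,153), round (299,156) and square (257,158). Their top heights match the well floor to within 0.5 mm, and the arm is clear. Handing in.

```bash
python3 -c "
from plant import manip
print(manip.close_job())"
```

```text
the job is handed in; nothing more can be done
None
```

All four bottles are in the warmer, in the carrier's left-to-right order. Counting from the probe, which is at the robot's-right (-y) end, they are jar, slim, round and square. I handed the job in at about 39 s of the 106 s allowed; it gave no verdict.

- **Final check (top camera):** each bottle is within about 1.5 mm of its well centre. Cap heights of 112.5, 136.4, 128.3 and 120.4 mm match bottles standing on the well floor. Distances from the probe are 58, 130, 199 and 269 mm. The arm was clear, and I saw no tipping or dropping in any picture.
- **One correction:** my first grip on the jar was about 8.6 mm off along the row, because I planned it while the arm was still settling. I opened, recentred and re-gripped before lifting.
- **Disagreement:** the carrier's yaw measured 5.9° from the bottles and 6.9° from its outline. I used about 6.3°, and it made no difference to the grips.

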